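# Gauge the bored tube blocks

### The arm

A 6-joint arm with a two-finger parallel gripper is mounted at the origin on the work surface. World frame = base frame: x ahead of the robot, y to its left, z up, the work surface at z = 0. Lengths are in m, angles in rad, forces in N, time in s.
With the tool pointing down it reaches from about 0.325 to 0.9 m from the base axis. Payload 6.1 kg.
Tool frame: the origin (TCP) lies midway between the tips of the shut fingers; the grasp point (between the pads) lies 19 mm behind it; z points along the fingers, y is the line along which they close (so a half turn about z gives the same grasp; the last joint's range is limited). The gripper opens to 85 mm and grips with 20 to 120 N. Pads are 22 mm wide; open, the fingers measure 114 mm over their backs; the gripper's body (76 mm by 85 mm) begins 54 mm behind the grasp point. The pads swing forward as they close: fully open they stand 13 mm farther back than shut.
Start: joints at [1.156, 0.22, 1.526, -0, 1.395, -0.126], TCP at [0.178, 0.599, 0.231] pointing down, gripper open.
Joint ranges: [-2.98, 2.98], [-0.91, 2.08], [0.09, 2.57], [-1.24, 4.39], [0.2, 2.65], [-2.68, 2.68]. Speed limits (rad/s): [2.57, 2.57, 3.01, 3.14, 3.14, 3.14].

### API

Orientations are given as [roll, pitch, yaw] about the fixed x, y, z axes, in that order (R = Rz(yaw) Ry(pitch) Rx(roll)).
In Python, from plant import movep, move_l, set_joints, gripper_to, hold, inverse_kinematics, observe, get_image, get_calibration, Unreachable, job_done gives the robot as it stands. Calls block until the motion is done:
- movep(position, orientation): joint-space move of the TCP to a pose.
- move_l(position, feed=0.15, rotation=None, max_force=None): straight line of the TCP; rotation=None keeps the orientation; feed is the mean speed in m/s. With max_force (N) it stops when the force on the tool has changed by that much, and returns True; else False.
- set_joints(angles): joint-space move.
- gripper_to(opening, f_grip=None): finger opening in m; f_grip is the grip in N (None keeps the last); returns when the fingers have stopped.
- hold(seconds).
- inverse_kinematics(position, orientation): joint angles nearest the present ones, or None.
- observe(): the state.
- get_image(name): name is "side" or "top" or "wrist"; returns (picture, depth): 400x640x3 uint8, red, green, blue; 400x640 float32, m along the optical axis (not along the pixel's ray), 0 where there is no reading.
- get_calibration(name): a dict with "intrinsics" (3x3 intrinsics, pixels), "world_from_camera" (4x4, takes a point from camera to world coordinates). Camera axes: x right, y down, z forward; pixel columns grow to the right and rows downward; lengths in m; the calibration is good to about 2 mm. A picture is of the moment at which its call begins: read the wrist's pose just before it. get_calibration takes no time and is no camera call; for the wrist camera it gives the pose at the moment of the call.
A pose or a line that the arm cannot do raises Unreachable and nothing moves.
- job_done(): hands the job in; it is judged then, once.
The state is a dict: "time_s": time; "q": joint angles; "joint_velocities": joint speeds; "joint_torque": joint torques, N m; "eef_pos": TCP position; "tcp_rot": TCP orientation; "ft_force": force on the tool from outside, world axes, zero at the start; "torque": the same for the moment, N m; "opening": finger opening in m; "grasp_force": force on a finger pad.
Only numpy, scipy, OpenCV 4.12 (cv2) and the standard library are available. Lean on these libraries where they do the work, as an engineer would, in place of code of your own. Each camera call takes 0.05 s, during which the arm holds its last target. There are 200 camera calls.

### The job

One of the two bored beech blocks was drilled wide enough for the aluminium plug gauge, the other too narrow. Take the gauge out of the small wooden rack by its handle, lower it fully home into the block whose hole lets it pass, and leave it standing upright there, with that block flat on the bench outside the tray. Then put the other bored block, standing upright on its base, into the shallow white tray and let go.

Things in the scene. Friction and masses are not known exactly. Their poses are not given: they have to be found in the camera images.
- gauge: Loose aluminium plug gauge, 120 g. Origin on its axis at the flange's underside, z up. Below: plug 24 mm in diameter, 22 mm long, then a nose tapering to 12 mm, tip 42 mm down. Above: flange 50 mm across, 6 mm thick, then a 20 mm square handle, faces along x and y, up to 56 mm; grip at about 32. It hangs in a hole of a fixed wooden rack, 55 mm above the bench; lift it 80 mm to clear rack and tubes.
- block_wide: Loose plain beech block, 54 mm square, 50 mm high, 0.1 kg, with a vertical through hole 36 mm in diameter in the middle of its top: the one the gauge passes, until its flange rests on the block's top. Origin: centre of its underside; z up, x and y square to its sides.
- block_narrow: Loose beech block, outside as block_wide, but its through hole is only 18 mm: the gauge sticks at its nose. Origin: centre of its underside; z up, x and y square to its sides. The two may stand either way round. A third such block, without a hole, is a bystander.
- tray: Shallow open white tray, fixed, 170 by 170 mm outside, 30 mm high, walls and floor 5 mm thick. Origin: centre of its underside; x, y along its sides, z up. It stands left or right, the gauge's rack on the other hand; the rack is 90 by 220 mm, with two glass tubes that rise 15 mm above its top, over 100 mm from the gauge.
Things that resemble listed ones, but are neither listed nor needed, are in the scene too. What is shaped like the block_narrow but pink is not meant. Of the things that look like the gauge, the smaller one is meant.

How it is judged:
On the way:
1. the gauge stands fully home in the block it passes, while the other block is still outside the tray (z of gauge in the frame of block_wide between 0.045 and 0.055 m and horizontal distance between gauge and block_wide below 0.01 m and angle between the z axis of gauge and the z axis of block_wide, either way round below 0.18 rad and horizontal distance between block_narrow and tray above 0.1 m), for 0.2 s.
At the end, for the whole second after the job is handed in: Gauge in the wide-bored block: flange within 5 mm of its top, axis within 10 mm of its centre; that block on the bench, over 100 mm from the tray's centre. Narrow block on the tray's floor, within 60 mm of the centre along each side. All upright within 10 degrees, released, at rest (z of gauge in the frame of block_wide between 0.045 and 0.055 m and horizontal distance between gauge and block_wide below 0.01 m and angle between each of gauge, block_wide, block_narrow's own z axis and vertical below 0.18 rad and height (world z) of block_wide between -0.01 and 0.01 m and horizontal distance between block_wide and tray above 0.1 m and x of block_narrow in the frame of tray between -0.06 and 0.06 m and y of block_narrow in the frame of tray between -0.06 and 0.06 m and z of block_narrow in the frame of tray below 0.015 m and linear speed of each of gauge, block_wide, block_narrow below 0.02 m/s); the robot touches nothing.
It also fails if it takes over 51 s, if anything falls off the work surface, if the arm or the gripper's body presses on something with over 40 N, if the wrist force passes 120 N, or if a joint passes its speed limit or range.

## Working session

There is one attempt and no reset: what is moved stays moved. The work goes in short steps, each a Python script; the robot and the scene stay as the last script left them, time stands still between calls to the robot, and variables do not carry over. Pictures are saved under pics/ and viewed, at most 10 in all, crops included, and the job is handed in when it is done.

```bash
mkdir -p pics; ls
python3 - <<'E'
from plant import *
import cv2,numpy as np
for n in("top","side"):
    p,d=get_image(n); cv2.imwrite(f"pics/{n}0.png",p[:,:,::-1]); np.savez(f"{n}0.npz",p=p,d=d)
    c=get_calibration(n); print(n,c["intrinsics"],c["world_from_camera"].round(3) if hasattr(c["world_from_camera"],'round') else c)
print(observe())
E
```

```text
pics
top [[399.13492491   0.         315.2201689 ]
 [  0.         399.13492491 203.74052919]
 [  0.           0.           1.        ]] [[ 0.02  -0.998  0.056  0.405]
 [-1.    -0.021 -0.017 -0.027]
 [ 0.018 -0.056 -0.998  0.997]
 [ 0.     0.     0.     1.   ]]
side [[519.9226233    0.         325.32522316]
 [  0.         519.9226233  194.39679797]
 [  0.           0.           1.        ]] [[ 0.999 -0.037  0.028  0.41 ]
 [-0.044 -0.546  0.837 -0.956]
 [-0.016 -0.837 -0.547  0.691]
 [ 0.     0.     0.     1.   ]]
{'time_s': 0.1, 'q': array([ 1.15587749e+00,  2.21145050e-01,  1.52750637e+00, -4.60680002e-05,
        1.39469824e+00, -1.26106645e-01]), 'joint_velocities': array([-2.21496440e-05, -2.34302082e-03, -1.63986336e-03, -1.45254056e-03,
        8.31745315e-04, -2.62841649e-03]), 'joint_torque': array([ 5.35694089e-04, -4.98239207e+01, -3.90548480e+01, -2.56781350e-04,
        5.70013071e-03,  2.06124014e-05]), 'eef_pos': array([0.17780775, 0.59860103, 0.23030489]), 'tcp_rot': array([-3.13984389e+00, -1.76002332e-04,  2.85278842e+00]), 'ft_force': array([0.43096231, 0.24094477, 0.16574029]), 'torque': array([-0.05487913,  0.0306066 , -0.01485133]), 'grasp_force': 0.0, 'opening': 0.08548518861174753}
```

View pics/top0.png

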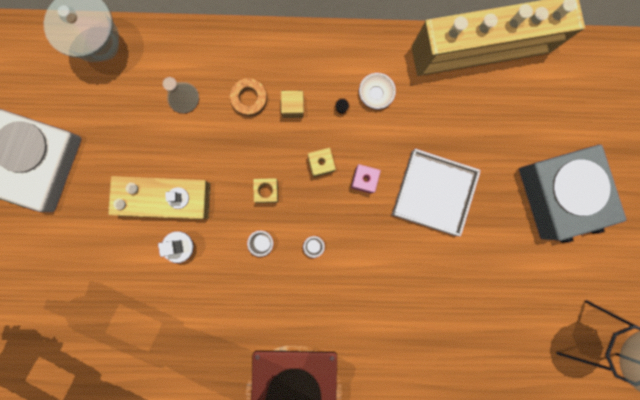

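View pics/side0.png

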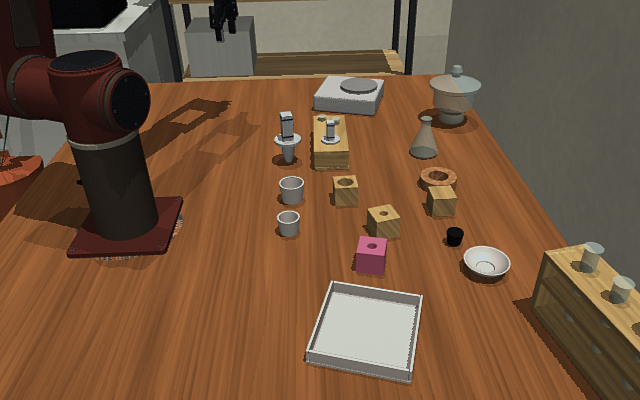

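The top view shows two gauge-like things. One is in the wooden rack at (178,197). A larger one stands on its own at (175,247). The gauge I want is the one in the rack, since it is smaller. The bored blocks are at (265,190), with a big hole and so wide, and at (321,162), with a small hole and so narrow. The pink block at (366,179) and the unbored block at (292,103) are not meant. The tray is at (437,192).

```bash
cat > h.py <<'E'
import numpy as np,cv2
from plant import *
def ray(uv,z,c):
    """pixels (N,2) -> world points on plane z"""
    K,T=np.array(c["intrinsics"]),np.array(c["world_from_camera"])
    uv=np.atleast_2d(np.asarray(uv,float))
    r=(T[:3,:3]@np.linalg.inv(K)@np.c_[uv,np.ones(len(uv))].T).T
    return T[:3,3]+r*((z-T[2,3])/r[:,2])[:,None]
def cloud(d,c):
    K,T=np.array(c["intrinsics"]),np.array(c["world_from_camera"])
    v,u=np.indices(d.shape)
    P=np.stack([(u-K[0,2])/K[0,0]*d,(v-K[1,2])/K[1,1]*d,d],-1)
    return P@T[:3,:3].T+T[:3,3]
def rect(xy):
    (x,y),(w,h),a=cv2.minAreaRect(np.asarray(xy,np.float32))
    return np.round([x,y,w,h,(np.deg2rad(a)+np.pi/4)%(np.pi/2)-np.pi/4],4)
E
python3 - <<'E'
from h import *
f=np.load("top0.npz");p,d=f["p"],f["d"];c=get_calibration("top")
P=cloud(d,c)
def comp(seed,lo,hi,r=25):
    m=((P[...,2]>lo)&(P[...,2]<hi)&(d>0)).astype(np.uint8)
    n,l=cv2.connectedComponents(m,connectivity=4)
    u,v=seed; s=l[v-r:v+r,u-r:u+r]; k=l[v,u] or np.bincount(s[s>0]).argmax()
    return P[l==k]
for n,s,lo,hi in(("wide",(256,190),.04,.06),("narrow",(312,162),.04,.06),("pink",(358,179),.04,.06),("gauge",(178,197),.085,.14),("big",(166,247),.02,.3),("rack",(195,210),.045,.065),("tray",(437,192),-1,.02),("trayrim",(412,152),.022,.04)):
    q=comp(s,lo,hi); print(n,len(q),rect(q[:,:2]),np.median(q[:,2]).round(3),q[:,2].max().round(3))
cr=cv2.resize(p[130:280,100:400],None,fx=2.6,fy=2.6,interpolation=cv2.INTER_CUBIC)[:,:,::-1]
cv2.imwrite("pics/crop1.png",cr)
E
```

```text
wide 363 [0.4894 0.0761 0.054  0.054  0.0544] 0.05 0.056
narrow 485 [ 0.5614 -0.0566  0.0545  0.0544  0.2702] 0.05 0.055
pink 482 [ 0.5233 -0.1644  0.054   0.0546 -0.2407] 0.051 0.055
gauge 120 [0.4655 0.2778 0.0191 0.021  0.1156] 0.11 0.115
big 793 [0.3524 0.2707 0.0685 0.0652 0.1396] 0.07 0.143
rack 3304 [ 0.467   0.3283  0.222   0.0901 -0.0197] 0.055 0.065
tray 4066 [ 0.496  -0.3449  0.1582  0.1589 -0.298 ] 0.006 0.02
trayrim 735 [ 0.4952 -0.3419  0.1709  0.1703 -0.2965] 0.03 0.036
```

View pics/crop1.png

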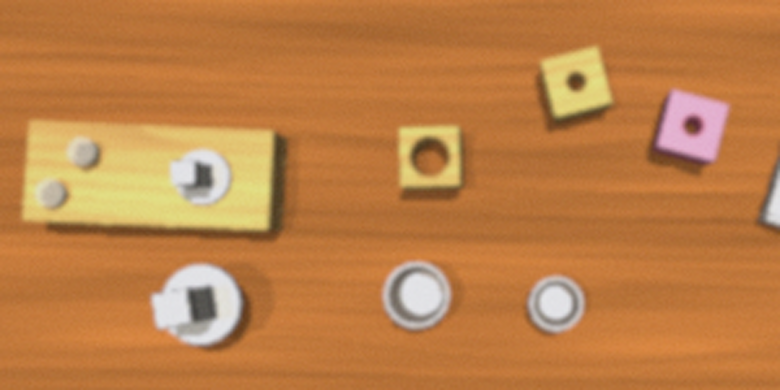

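The crop confirms it. The rack holds the smaller gauge at crop (195,175). The wide-bored block is at (430,157), the narrow beech block at (576,82), and the pink one is excluded. Next I'll go above the gauge and look from close by.

Run:
```python
from h import *
movep([.4655,.2778,.24],[np.pi,0,np.pi+.1])
o=observe();print(o["eef_pos"],o["tcp_rot"],o["q"].round(2),o["time_s"])
c=get_calibration("wrist");p,d=get_image("wrist");np.savez("w1.npz",p=p,d=d)
cv2.imwrite("pics/w1.png",p[:,:,::-1])
P=cloud(d,c);T=np.array(c["world_from_camera"]);print(T.round(3))
near=(np.hypot(P[...,0]-.4655,P[...,1]-.2778)<.04)&(d>0)
for n,lo,hi in(("handle",.103,.12),("flange",.0585,.066)):
    q=P[near&(P[...,2]>lo)&(P[...,2]<hi)]; print(n,len(q),rect(q[:,:2]) if len(q) else 0, np.median(q[:,2]))
    if n=="flange": print(cv2.minEnclosingCircle(q[:,:2].astype(np.float32)))
```

```text
[0.46518343 0.27844675 0.2399919 ] [ 3.14126487e+00 -1.16840242e-04 -3.04108396e+00] [ 0.39  0.02  1.73  0.    1.39 -1.28] 1.6833
[[-0.101  0.948  0.302  0.388]
 [ 0.995  0.096  0.031  0.27 ]
 [ 0.     0.304 -0.953  0.383]
 [ 0.     0.     0.     1.   ]]
handle 654 [0.4663 0.2799 0.0208 0.0202 0.052 ] 0.11141356521466061
flange 1314 [0.4643 0.28   0.0449 0.0482 0.0935] 0.061504416776129195
((0.46651068329811096, 0.27990731596946716), 0.025151314213871956)
```

View pics/w1.png

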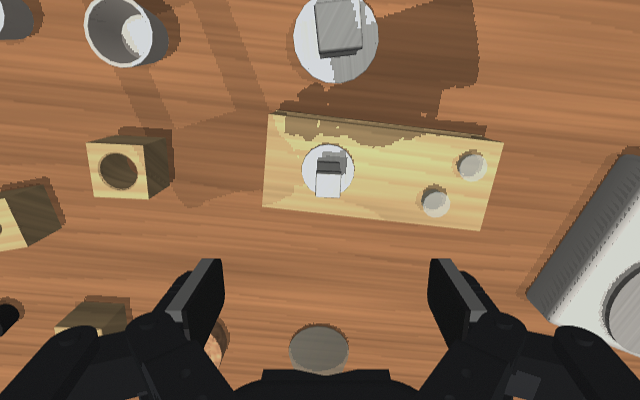

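The wrist view shows the gauge's handle at (328,178) on its round flange, with the large lookalike at (336,40) well clear. Now I'll grip it, lift it, and hover over the wide block.

Run:
```python
from h import *
R=[np.pi,0,np.pi+.05]
gripper_to(.06)
movep([.4664,.2799,.15],R)
move_l([.4664,.2799,.070],feed=.1,max_force=15)
gripper_to(0,f_grip=40)
o=observe();print(o["opening"],o["grasp_force"],o["eef_pos"])
print(move_l([.4664,.2799,.185],feed=.12))
move_l([.4894,.0761,.185],feed=.2)
o=observe();print(o["opening"],o["grasp_force"],o["eef_pos"],o["ft_force"],o["q"].round(2),o["time_s"])
c=get_calibration("wrist");p,d=get_image("wrist")
cv2.imwrite("pics/w2.png",p[:,:,::-1])
P=cloud(d,c)
q=P[(np.hypot(P[...,0]-.4894,P[...,1]-.0761)<.06)&(d>0)&(abs(P[...,2]-.05)<.005)];print("block",len(q),rect(q[:,:2]))
q=P[(np.hypot(P[...,0]-.4894,P[...,1]-.0761)<.05)&(d>0)&(abs(P[...,2]-.176)<.003)];print("flange",len(q),cv2.minEnclosingCircle(q[:,:2].astype(np.float32)) if len(q) else 0)
```

```text
0.019643986285480964 39.667314291000366 [0.46677694 0.28007893 0.07060647]
False
0.019485672524817976 39.1618537902832 [0.48920473 0.07671038 0.18487114] [ 0.14547066 -0.36078596 -0.3839306 ] [-0.   -0.05  1.91  0.    1.29 -1.63] 6.225
block 2236 [0.4884 0.0777 0.0508 0.054  0.0487]
flange 3192 ((0.4876919090747833, 0.07631164789199829), 0.02473829872906208)
```

View pics/w2.png

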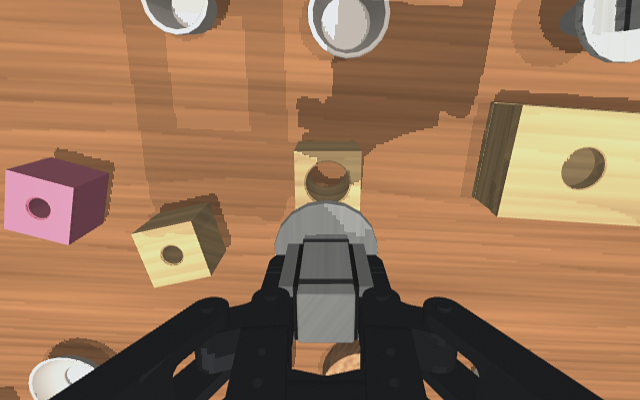

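The gauge hangs upright in the grip, with its flange at (326,230) and the wide bore just behind it at (327,182). The offset is about 1–2 mm, so I'll correct it and lower.

Run:
```python
from h import *
move_l([.4908,.0773,.185])
move_l([.4908,.0773,.120],feed=.1,max_force=8)
print(move_l([.4908,.0773,.062],feed=.05,max_force=6))
o=observe();print(o["eef_pos"],o["ft_force"],o["opening"])
gripper_to(.05); hold(.2)
move_l([.4908,.0773,.19],feed=.15)
move_l([.4408,.0773,.25],feed=.2)
o=observe();print(o["time_s"])
for n in("top","side"):
    c=get_calibration(n);p,d=get_image(n);P=cloud(d,c)
    if n=="side": cv2.imwrite("pics/s3.png",cv2.resize(p[130:330,250:450],None,fx=2.9,fy=2.9)[:,:,::-1])
c=get_calibration("wrist");p,d=get_image("wrist");P=cloud(d,c)
near=(np.hypot(P[...,0]-.49,P[...,1]-.077)<.05)&(d>0)
for n,z in(("block",.05),("flange",.056),("handle",.106)):
    q=P[near&(abs(P[...,2]-z)<.003)];print(n,len(q),rect(q[:,:2]) if len(q)>3 else 0, np.median(q[:,2]) if len(q) else 0)
```

```text
True
[0.49039758 0.07737965 0.06553527] [-0.77312711 -0.53086745  3.90589524] 0.019349909730625166
10.45
block 813 [0.4899 0.0778 0.0543 0.0539 0.0483] 0.05045878869845177
flange 1118 [0.488  0.0766 0.0456 0.049  0.0596] 0.05648118877509098
handle 501 [0.4896 0.0772 0.0204 0.0196 0.0433] 0.10652466027525498
```

View pics/s3.png

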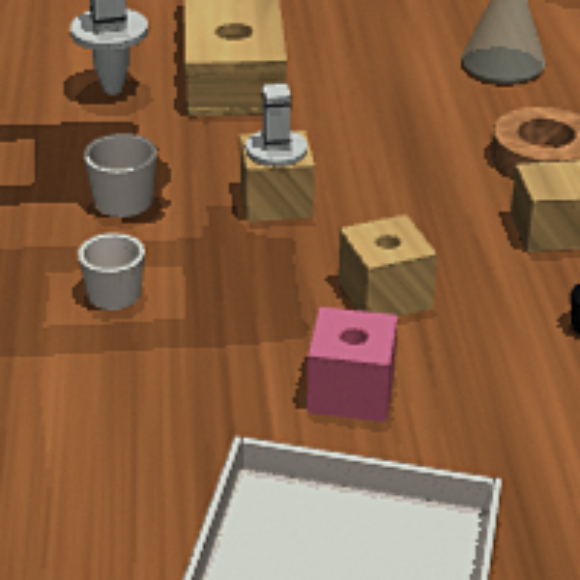

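The gauge stands home in the wide block (flange top 56 mm, handle and block centred within 1 mm). Next is the narrow block: hover, take one measurement, then grasp.

Run:
```python
from h import *
R=lambda a:[np.pi,0,a+np.pi/2]
gripper_to(.085)
movep([.5614,-.0566,.22],R(.27))
c=get_calibration("wrist");p,d=get_image("wrist");P=cloud(d,c)
q=P[(np.hypot(P[...,0]-.5614,P[...,1]+.0566)<.055)&(d>0)&(abs(P[...,2]-.05)<.004)]
b=rect(q[:,:2]);print(len(q),b)
x,y,a=b[0],b[1],b[4]
if np.hypot(x-.5614,y+.0566)>.006 or abs(a-.27)>.08: raise SystemExit("check")
gripper_to(.075)
movep([x,y,.10],R(a))
print(move_l([x,y,.016],feed=.1,max_force=15))
gripper_to(0,f_grip=50)
o=observe();print(o["opening"],o["grasp_force"],o["eef_pos"])
move_l([x,y,.12],feed=.12)
movep([.4955,-.3435,.12],R(-.2965))
o=observe();print(o["opening"],o["eef_pos"],o["time_s"])
move_l([.4955,-.3435,.045],feed=.12,max_force=15)
print(move_l([.4955,-.3435,.017],feed=.04,max_force=6))
o=observe();print(o["eef_pos"],o["ft_force"],o["opening"])
gripper_to(.075)
move_l([.4955,-.3435,.2],feed=.15)
movep([.45,.0,.4],R(0)) if 0 else None
hold(.3)
c=get_calibration("top");p,d=get_image("side");cv2.imwrite("pics/s4.png",p[:,:,::-1])
c=get_calibration("wrist");p,d=get_image("wrist");P=cloud(d,c)
q=P[(np.hypot(P[...,0]-.4955,P[...,1]+.3435)<.05)&(d>0)&(abs(P[...,2]-.055)<.005)];print(len(q),rect(q[:,:2]),np.median(q[:,2]))
print(observe()["time_s"])
```

```text
3212 [ 0.5626 -0.0544  0.0541  0.0545  0.2741]
False
0.05301488101105076 53.93147349357605 [ 0.56360777 -0.05463138  0.01714299]
0.053434224118714305 [ 0.49578217 -0.34231251  0.11957638] 16.4083
True
[ 0.49517437 -0.34328836  0.02199509] [-0.97134468  0.63804716  5.38797536] 0.052954149072967464
3716 [ 0.4953 -0.3429  0.0541  0.0542 -0.292 ] 0.05544869693482171
19.85
```

View pics/s4.png

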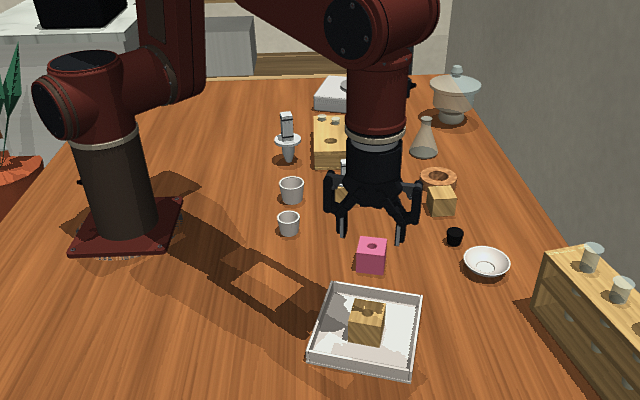

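The narrow block stands upright in the middle of the tray at (367,320), and the gripper is clear of it. I'll check the gauge once more, then hand in.

Run:
```python
from h import *
c=get_calibration("top");p,d=get_image("top");P=cloud(d,c)
q=P[(np.hypot(P[...,0]-.49,P[...,1]-.077)<.04)&(abs(P[...,2]-.106)<.006)&(d>0)];r=rect(q[:,:2]) if len(q)>3 else None;print(len(q),r)
if r is not None and np.hypot(r[0]-.49,r[1]-.077)<.008: print(job_done())
```

```text
85 [0.4894 0.0748 0.0201 0.0185 0.0393]
the job is handed in; nothing more can be done
None
```

The gauge is fully home and upright in the wide-bored block on the bench, the narrow-bored block stands released in the middle of the tray, and the job was handed in at about 20 s of the 51 s allowed; no verdict was returned.

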